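Tip hex nuts from a channel chute into the nut hopper

ROBOT

A 7-joint arm with a two-finger parallel gripper is mounted at the origin on the work surface. World frame = base frame: x ahead of the robot, y to its left, z up, the work surface at z = 0. Lengths are in m, angles in rad, forces in N, time in s.
With the tool pointing down it reaches from about 0.4 to 0.85 m from the base axis. Payload 10.4 kg.
Tool frame: the origin (TCP) lies at the very end of the fingers, on their centre line; the grasp point (between the pads) lies 19 mm behind it; x points along the fingers, y is the direction in which the jaws open and shut, and the axes are right-handed (so a half turn about x gives the same grasp; the last joint's range is limited). The gripper opens to 85 mm and grips with 20 to 120 N. Pads are 22 mm wide; open, the fingers measure 114 mm over their backs; the gripper's body (76 mm by 85 mm) begins 54 mm behind the grasp point. The pads swing forward as they close: fully open they stand 13 mm farther back than shut.
Start: joints at [-1.344, 0.332, -0.065, 1.46, 0.022, 1.35, -0.088], TCP at [0.154, 0.606, 0.231] pointing down, gripper open.
Joint ranges: [-2.6, 2.6], [-0.5, 2.12], [-1.47, 1.34], [0.16, 2.42], [-1.27, 4.41], [0.06, 2.06], [-2.6, 2.6]. Speed limits (rad/s): [2.22, 2.22, 2.79, 2.79, 3.14, 3.14, 3.14].

INTERFACE

Orientations are given as a unit quaternion [x, y, z, w].
In Python, from workcell import monitor, camera, ticket, regions_of gives the robot as it stands.
- The arm moves only by the tool step_arm, never from a script. Its argument "increments" is a list of rows, each a list of 5 numbers: the finger opening in m, from 0 to 0.0854, then the shift along the world's x, y, z in m, then the turn about the world's z in rad. A call has 1 to 12 rows; each row shifts and turns the commanded pose from where the row before left it; what a row does not reach is not made up. A row lasts 1/12 s, in which the tool goes at most 41.7 mm and 7.16 degrees, less where a joint would pass 70% of its speed; a pose out of reach is approached as far as the arm can. A call with a gripper value outside its range is refused whole. The fingers move at their own pace and stop on an object; "force" is the grip in N (left out, the last holds). Time passes only in rows, so rows that do not move let the fingers close. It gives the time, the measured TCP pose, the force and the opening at its end, in the units of the state.
- monitor.get_obs(): the state, without advancing time (a new reading comes with each control period).
- camera(name): name is "scene" or "top"; returns a dict with "color" (480x640x3 uint8, red, green, blue), "range_z" (480x640 float32, m along the optical axis (not along the pixel's ray), 0 where there is no reading), "fx", "fy", "cx", "cy" (pixels), "k1" (the pictures are not rectified: a ray, as slopes to the right and down, at radius r is drawn at 1 + k1 r^2 times it, then the intrinsics apply), "cam_to_world" (4x4, takes a point from camera to world coordinates). Camera axes: x right, y up, looking along -z (the intrinsics and any distortion apply to the point x, -y, -z); pixel columns grow to the right and rows downward; lengths in m; the calibration is good to about 2 mm. A picture is of the moment at which its call begins.
- ticket.hand_in(): hands the job in, once; it reports no verdict.
Trained networks look in a picture, given as the dict that the camera call returned (one of the last four; its "shot" number tells which), for a name from the list of things; names that differ only in an ending like _2 or _b are one class to them, and where a whole thing is asked for, a point or a joint stands for the part that bears it (a point fixed in the world has none). Each returns a list of dicts, best first, with "p" (0 to 1); they miss things now and then, are a little off and sometimes report something else, mostly with a low value. They report only what shows in the picture. A call takes as long as a camera call. They do not tell look-alikes from the thing itself.
- regions_of(picture, query): "region" (480x640 bool, what is visible of it) and "centre" ([row, column] in pixels, amid what is visible of it).
The state is a dict: "clock": time; "joint_pos": joint angles; "joint_velocities": joint speeds; "tau": joint torques, N m; "position": TCP position; "ee_rot": TCP orientation; "ft_force": force on the tool from outside, world axes, zero at the start; "torque": the same for the moment, N m; "grip_width": opening from 0.0 (shut) to 1.0 (fully open).
Only numpy, scipy, OpenCV 4.12 (cv2) and the standard library are available. Lean on these libraries where they do the work, as an engineer would, in place of code of your own. Each camera call takes 0.05 s, during which the arm holds its last target. There are 200 camera calls.

TASK

Pick up the aluminium chute by its wooden grip block, level so that its four hex nuts stay aboard, and hook it over the low front rim of the nut hopper: the channel resting on the rim and the rib under it up close against the rim. Keeping it resting there gently, tip it until all four nuts have slid into the hopper. Then set the empty chute back down flat on the bench, with the other things on the bench left alone.

Things in the scene. Friction and masses are not known exactly. Their poses are not given: they have to be found in the camera images.
- chute: Straight aluminium U-channel, 0.15 kg, open on top and at the nose, rear end closed by a wooden grip block. Origin: centre of its footprint, at bench level when it stands flat on rib and block; x points along it to the nose, z up. Channel: x from -75 to +75 mm, 36 mm wide (30 inside), smooth floor with underside at z = 6 mm and top at z = 9 mm, walls up to z = 26 mm.
- chute_grip (a point): Where to hold the wooden grip block: chute x = -83 mm, y = 0, z = 55 mm. The block is 16 mm thick along the chute's x, 36 mm wide, from z = 0 to 75 mm. Take it from above, fingers closing along the chute's x, firmly (40 N or more). The nuts begin to slide at about 0.2 to 0.45 rad nose down, so carry the chute level; 0.6 to 0.75 rad empties it.
- chute_seat (a point): Where the front face of the rib meets the underside of the floor: chute x = 57 mm, y = 0, z = 6 mm. The rib is a cross bar under the floor, x from 53 to 57 mm, 6 mm tall, full width. The channel reaches 18 mm beyond it. When hooked, the rib is outside the rim, the nose inside the opening, and the floor lies on the rim.
- nut0: Steel hex nut, 19 mm across flats (22 mm across corners), 10 mm tall, 17 g, lying loose and flat in the chute. Origin: centre of its underside.
- nut1: Steel hex nut, 19 mm across flats (22 mm across corners), 10 mm tall, 17 g, lying loose and flat in the chute. Origin: centre of its underside.
- nut2: Steel hex nut, 19 mm across flats (22 mm across corners), 10 mm tall, 17 g, lying loose and flat in the chute. Origin: centre of its underside.
- nut3: Steel hex nut, 19 mm across flats (22 mm across corners), 10 mm tall, 17 g, lying loose and flat in the chute. Origin: centre of its underside.
- hopper: Nut hopper fixed to the bench: grey steel box 90 x 90 mm, 73 mm tall, with a bare steel intake sleeve, open on top, standing out of it. Origin: centre of its underside; z up; x is the direction of pouring: the low front rim is on its -x side. Opening: 56 mm (x) by 48 mm (y), centred on the origin. The sleeve's side and back walls stand 24 mm higher than the rim.
- hopper_rim (a point): The middle of the low front rim as seen from above: hopper x = -30 mm, y = 0; this point lies at 86 mm height. The rim is a rigid 6 mm round bar along the hopper's y (outer side at x = -33 mm). The sleeve telescopes and is clamped at a height that differs each time and is NOT measured: the rim's top lies 86 to 122 mm above the bench; find it by touch.
- wrench: Bystander: open spanner lying on the bench. Leave it.
- offcut: Bystander: 140 mm U-channel offcut, 36 mm wide, 20 mm tall, without grip block. Leave it.
- screwdriver: Bystander: screwdriver lying on the bench. Leave it.
- mug: Bystander: white mug, 90 mm tall. Leave it.
- tin: Bystander: round tin, 60 mm tall, 60 mm across. Leave it.
- jar: Bystander: closed clear jar, 80 mm tall, 60 mm across. Leave it.
- bolt: Bystander: hex bolt lying on the bench, 60 mm long. Leave it.
Things that resemble listed ones, but are neither listed nor needed, are in the scene too. What is shaped like the chute but black, pink or red is not meant.

How it is judged:
On the way, in this order (a step that is already met when the one before it is completed fails the run):
1. The chute, still level (within 0.2 rad) and with all four nuts aboard, rests on the front rim with between 0.4 and 12 N, its rib within 6 mm of the rim, for 0.3 s (x of chute_seat in the frame of hopper between -0.039 and -0.026 m and y of chute_seat in the frame of hopper between -0.012 and 0.012 m and contact force between chute and hopper between 0.4 and 12 N and angle between chute's own z axis and vertical below 0.2 rad and z of each of nut0, nut1, nut2, nut3 in the frame of chute above 0.004 m and distance between each of nut0, nut1, nut2, nut3 and chute below 0.09 m), for 0.3 s.
2. All four nuts are inside the hopper while the chute, still tipped by more than 0.25 rad, still rests on the rim in the same place with between 0.4 and 16 N (horizontal distance between each of nut0, nut1, nut2, nut3 and hopper below 0.049 m and height (world z) of each of nut0, nut1, nut2, nut3 below 0.062 m and x of chute_seat in the frame of hopper between -0.039 and -0.026 m and y of chute_seat in the frame of hopper between -0.012 and 0.012 m and contact force between chute and hopper between 0.4 and 16 N and angle between chute's own z axis and vertical above 0.25 rad), for 0.1 s.
At the end, for the whole second after the job is handed in: All four nuts lie inside the hopper's box (within 49 mm of its axis, below 62 mm), and the chute stands flat on the bench (within 4 mm of bench height and 0.06 rad of level), at rest, released and clear of the hopper (horizontal distance between each of nut0, nut1, nut2, nut3 and hopper below 0.049 m and height (world z) of each of nut0, nut1, nut2, nut3 below 0.062 m and height (world z) of chute between -0.004 and 0.004 m and angle between chute's own z axis and vertical below 0.06 rad and linear speed of chute below 0.02 m/s and contact force between chute and hopper below 0.05 N); the robot touches nothing.
It fails at once if the chute is pressed on the hopper with more than 25 N (contact force between chute and hopper above 25 N).
It fails at once if one of the bystanders is moved by more than 30 mm (distance of any of wrench, offcut, screwdriver, mug, tin, jar, bolt from where it was at the start of the episode above 0.03 m).
It also fails if it takes over 72 s, if anything falls off the work surface, if the arm or the gripper's body presses on something with over 40 N, if the wrist force passes 120 N, or if a joint passes its speed limit or range.

## Working session

There is one attempt and no reset: what is moved stays moved. The work goes in short steps, Python scripts to look and compute and a tool call to move; the robot and the scene stay as the last step left them, time stands still between calls to the robot, and variables do not carry over. Pictures are saved under pics/ and viewed, about 8 in all and at most 12, crops included, and the job is handed in when it is done.

Besides the shell and the picture viewer there is one more tool, called as name(argument=value, ...), one argument or row to a line, values as JSON. step_arm: Moves the arm, as the interface text tells. Its arguments: {"type":"object","properties":{"increments":{"type":"array"},"force":{"type":"number"}},"required":["increments"]}

```bash
mkdir -p pics; ls; cat > h.py <<'E'
import numpy as np, cv2
from workcell import monitor, camera, ticket, regions_of
def pts(p):
    h,w=p["range_z"].shape; v,u=np.mgrid[0:h,0:w]
    K=np.array([[p["fx"],0,p["cx"]],[0,p["fy"],p["cy"]],[0,0,1.]])
    d=np.array([p["k1"],0,0,0,0])
    n=cv2.undistortPoints(np.stack([u,v],-1).reshape(-1,1,2).astype(np.float64),K,d).reshape(h,w,2)
    z=p["range_z"]; c=np.stack([n[...,0]*z,-n[...,1]*z,-z,np.ones_like(z)],-1)
    return (c@np.asarray(p["cam_to_world"]).T)[...,:3]
def save(p,name): cv2.imwrite("pics/"+name,np.ascontiguousarray(p["color"][...,::-1]))
E
python3 - <<'E'
from h import *
print(monitor.get_obs())
for n in("top","scene"):
    p=camera(n); save(p,n+"0.png"); P=pts(p)
    np.savez("pics/"+n+"0.npz",P=P,z=p["range_z"],c=p["color"])
    print(n,np.asarray(p["cam_to_world"]).round(3).tolist(),p["fx"],p["k1"])
    for q in("chute","hopper","hopper_rim","chute_grip","chute_seat","nut0","offcut"):
        for r in regions_of(p,q):
            m=r["region"]&(p["range_z"]>0); w=P[m]
            if len(w): print(q,round(r["p"],2),np.round(r["centre"]),m.sum(),np.median(w,0).round(3),np.percentile(w,2,0).round(3),np.percentile(w,98,0).round(3))
E
```

```text
pics
{'clock': 0.0, 'joint_pos': array([-1.34356837,  0.33287293, -0.06470563,  1.46095966,  0.02161773,
        1.34989819, -0.08850119]), 'joint_velocities': array([-0.00085768, -0.00093204,  0.00033276,  0.00102689, -0.00056179,
        0.00097323,  0.00014751]), 'tau': array([-2.97049191e-04, -6.25453162e+01,  4.88403859e-02, -3.91614211e+01,
        1.60821446e-02,  1.01738624e-02, -4.39846730e-06]), 'position': array([0.15443676, 0.60522341, 0.23050654]), 'ee_rot': array([ 0.08757902,  0.70163266, -0.0885963 ,  0.70156413]), 'ft_force': array([ 0.90754004, -0.15491385, -0.65778681]), 'torque': array([ 0.00615827, -0.00014368, -0.03708755]), 'grip_width': 1.001651639867828}
top [[-0.013, 0.997, -0.074, 0.416], [-1.0, -0.013, 0.006, -0.135], [0.005, 0.074, 0.997, 1.363], [0.0, 0.0, 0.0, 1.0]] 498.6163657000776 -0.049285663364881646
chute 0.95 [277. 355.] 888 [ 0.407 -0.225  0.012] [ 0.36  -0.296 -0.001] [ 0.454 -0.151  0.079]
chute 0.84 [216. 372.] 815 [ 0.58  -0.274  0.014] [ 0.539 -0.35   0.   ] [ 0.614 -0.19   0.078]
chute 0.58 [281. 538.] 933 [ 0.393 -0.726  0.013] [ 0.362 -0
[... 2702 characters left out ...]
08  0.075]
chute_grip 0.69 [256. 278.] 939 [ 0.411 -0.217  0.018] [ 0.355 -0.298  0.006] [ 0.461 -0.159  0.075]
chute_seat 0.96 [302. 295.] 985 [ 0.596 -0.306  0.022] [ 0.535 -0.348  0.001] [ 0.621 -0.191  0.076]
chute_seat 0.96 [255. 275.] 998 [ 0.411 -0.217  0.018] [ 0.352 -0.296 -0.001] [ 0.461 -0.146  0.074]
chute_seat 0.96 [358.  46.] 962 [ 0.38  -0.774  0.026] [ 0.361 -0.794  0.007] [ 0.402 -0.712  0.077]
chute_seat 0.77 [238. 198.] 875 [ 0.192 -0.333  0.018] [ 0.138 -0.358  0.001] [ 0.295 -0.306  0.075]
nut0 0.44 [288. 307.] 44 [ 0.566 -0.238  0.019] [ 0.558 -0.244  0.012] [ 0.573 -0.227  0.021]
offcut 0.55 [249. 476.] 721 [0.745 0.218 0.009] [ 0.7    0.155 -0.001] [0.794 0.284 0.021]
```

```bash
python3 - <<'E'
import cv2,numpy as np
a=cv2.imread("pics/top0.png");b=cv2.imread("pics/scene0.png")
c=cv2.resize(a[190:310,310:470],(800,600),interpolation=cv2.INTER_CUBIC)
cv2.imwrite("pics/crop1.png",c)
E
```

```text
(no output)
```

View pics/top0.png

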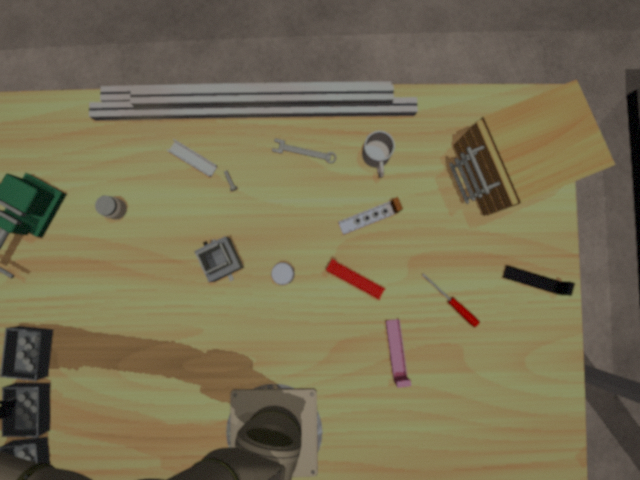

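View pics/crop1.png

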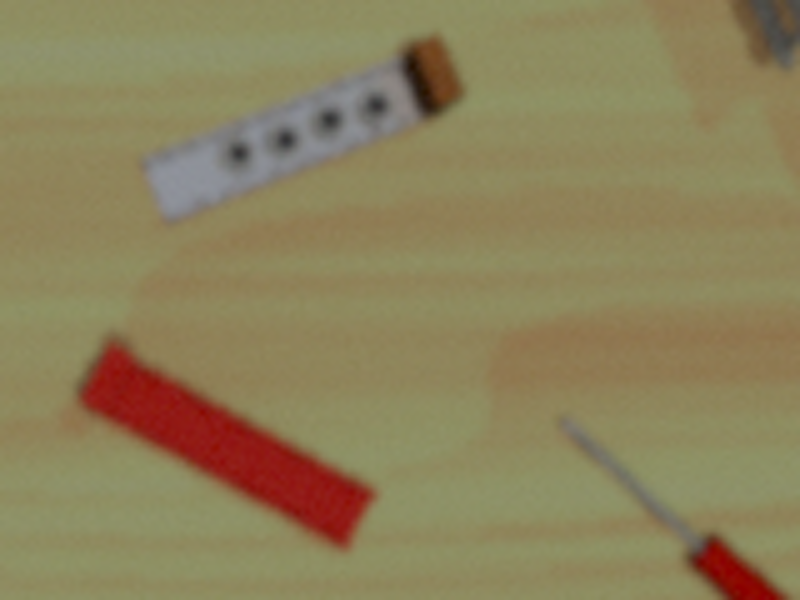

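View pics/scene0.png

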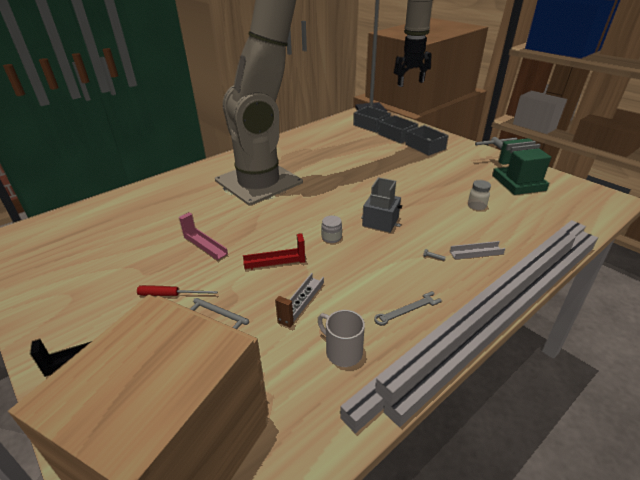

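```bash
cat > fit.py <<'E'
from h import *
def cloud():
    W=[]
    for n in("top","scene"):
        d=np.load(f"pics/{n}0.npz"); W.append(d["P"][d["z"]>0])
    return W
E
python3 - <<'E'
from fit import *
for n,P in zip(("top","scene"),cloud()):
    m=(abs(P[:,0]-.58)<.09)&(abs(P[:,1]+.265)<.12)
    Q=P[m]; ch=Q[(Q[:,2]>.006)&(Q[:,2]<.034)]
    (c,s,a)=cv2.minAreaRect(ch[:,:2].astype(np.float32)); print(n,"chute",c,s,a)
    b=Q[(Q[:,2]>.066)&(Q[:,2]<.085)]; print(" blocktop",b.mean(0),len(b),cv2.minAreaRect(b[:,:2].astype(np.float32)))
    m=(abs(P[:,0]-.466)<.08)&(abs(P[:,1]-.133)<.08); Q=P[m]
    for lo,hi in((.05,.072),(.071,.08),(.08,.15)):
        b=Q[(Q[:,2]>lo)&(Q[:,2]<hi)]; print(" hop",lo,len(b),b.mean(0).round(4),cv2.minAreaRect(b[:,:2].astype(np.float32)))
    print(np.histogram(Q[:,2],bins=np.arange(-.003,.16,.006)))
    b=Q[Q[:,2]>.085]; np.set_printoptions(suppress=True)
    print(b[np.argsort(b[:,2])][::max(1,len(b)//45)].round(3).tolist())
a=cv2.imread("pics/top0.png")[225:295,175:268]; b=cv2.imread("pics/scene0.png")[165:245,345:425]
cv2.imwrite("pics/hop.png",np.hstack([cv2.resize(a,(400,400),interpolation=3),cv2.resize(b,(400,400),interpolation=3)]))
E
```

```text
top chute (0.579950213432312, -0.2643278241157532) (0.17885631322860718, 0.23794738948345184) 0.02614578604698181
 blocktop [ 0.6004238  -0.33464364  0.07580162] 92 ((0.6009559631347656, -0.3356498181819916), (0.03508329018950462, 0.017193563282489777), 19.67740249633789)
 hop 0.05 212 [0.4672 0.1292 0.0659] ((0.47022974491119385, 0.13978566229343414), (0.10235702991485596, 0.09146963804960251), 25.55829620361328)
 hop 0.071 465 [0.463  0.1258 0.0748] ((0.46691039204597473, 0.13835665583610535), (0.09462578594684601, 0.09139061719179153), 25.278789520263672)
 hop 0.08 409 [0.4646 0.1392 0.1139] ((0.4698924124240875, 0.1371903419494629), (0.08711136877536774, 0.0737631544470787), 31.443984985351562)
(array([1280,  809,   60,   17,   14,   18,   19,   20,   14,   24,   35,
         60,  300,  220,   31,   33,   27,   21,   59,   46,   25,   27,
         91,   40,    0,    0,    0]), array([-0.003,  0.003,  0.009,  0.015,  0.021,  0.027,  0.033,  0.039,
        0.045,  0.051,  0.057,  0.063,  0.069,  0.075,  0.081,  0.087,
        0.093,  0.099,  0.105,  0.111,  0.117,  0.123,  0.129,  
[... 2629 characters left out ...]
, [0.46, 0.165, 0.101], [0.491, 0.113, 0.102], [0.496, 0.116, 0.103], [0.458, 0.098, 0.103], [0.459, 0.165, 0.104], [0.445, 0.12, 0.105], [0.461, 0.103, 0.106], [0.484, 0.159, 0.107], [0.474, 0.106, 0.107], [0.5, 0.124, 0.108], [0.469, 0.103, 0.109], [0.45, 0.157, 0.11], [0.487, 0.15, 0.112], [0.459, 0.169, 0.113], [0.455, 0.16, 0.114], [0.478, 0.173, 0.116], [0.455, 0.1, 0.118], [0.45, 0.109, 0.119], [0.481, 0.165, 0.12], [0.436, 0.149, 0.121], [0.46, 0.162, 0.123], [0.493, 0.142, 0.124], [0.453, 0.106, 0.125], [0.472, 0.165, 0.126], [0.448, 0.162, 0.127], [0.451, 0.163, 0.129], [0.499, 0.126, 0.13], [0.437, 0.151, 0.131], [0.464, 0.169, 0.131], [0.498, 0.128, 0.132], [0.469, 0.172, 0.133]]
```

View pics/hop.png

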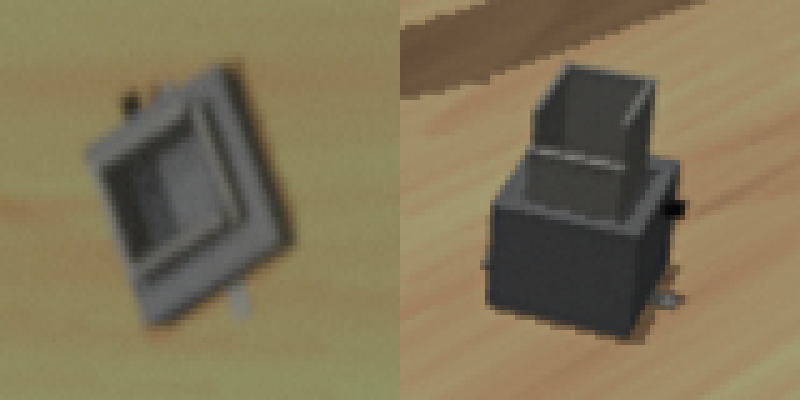

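Top view: the silver channel with wooden block and four nuts at (215,370) is the chute. The look-alikes are red (280,355), pink (350,397) and black (280,540), all excluded by colour. The crop confirms this. The hopper is at (259,218), and its low rim faces the chute (pour direction yaw ≈115°). The moves can't tilt the tool, so I'll grip the block across its width. That lets the chute pivot in the pads once it is hooked.

step_arm(
  increments=[
    [0.085,0.02,-0.03,0,-0.05],
    [0.085,0.02,-0.03,0,-0.05],
    [0.085,0.02,-0.03,0,-0.05],
    [0.085,0.02,-0.03,0,-0.05],
    [0.085,0.02,-0.03,0,-0.05],
    [0.085,0.02,-0.03,0,-0.05],
    [0.085,0.02,-0.03,0,-0.05],
    [0.085,0.02,-0.03,0,-0.05],
    [0.085,0.02,-0.03,0,-0.05],
    [0.085,0.02,-0.03,0,-0.05],
    [0.085,0.02,-0.03,0,-0.05],
    [0.085,0.02,-0.03,0,-0.05],
  ],
  force=120,
)

```text
clock: 1.8
position: [0.3952, 0.244, 0.2316]
ee_rot: [0.293, 0.644, -0.292, 0.644]
ft_force: [0.5, 0.5, 0.1]
grip_width: 0.99
```

step_arm(
  increments=[
    [0.085,0.015,-0.03,0,-0.03],
    [0.085,0.015,-0.03,0,-0.03],
    [0.085,0.015,-0.03,0,-0.03],
    [0.085,0.015,-0.03,0,-0.03],
    [0.085,0.015,-0.03,0,-0.03],
    [0.085,0.015,-0.03,0,-0.03],
    [0.085,0.015,-0.03,0,-0.03],
    [0.085,0.015,-0.03,0,-0.03],
    [0.085,0.015,-0.03,0,-0.03],
    [0.085,0.015,-0.03,0,-0.03],
    [0.085,0.015,-0.03,0,-0.03],
    [0.085,0.015,-0.03,0,-0.03],
  ],
)

```text
clock: 2.8
position: [0.5751, -0.1157, 0.2315]
ee_rot: [0.403, 0.581, -0.402, 0.582]
ft_force: [0.7, 0.4, 0.9]
grip_width: 0.994
```

step_arm(
  increments=[
    [0.085,0.0034,-0.0276,0,0],
    [0.085,0.0034,-0.0276,0,0],
    [0.085,0.0034,-0.0276,0,0],
    [0.085,0.0034,-0.0276,0,0],
    [0.085,0.0034,-0.0276,-0.02,0],
    [0.085,0.0034,-0.0276,-0.02,0],
    [0.085,0.0034,-0.0276,-0.03,0],
    [0.085,0.0034,-0.0276,-0.03,0],
    [0.085,0,0,0,0],
  ],
)

```text
clock: 3.55
position: [0.5972, -0.3396, 0.1242]
ee_rot: [0.402, 0.583, -0.406, 0.578]
ft_force: [-1.1, 0.2, -0.8]
grip_width: 0.995
```

```bash
python3 - <<'E'
from h import *
from scipy.spatial.transform import Rotation as R
o=monitor.get_obs(); r=R.from_quat(o["ee_rot"]).as_matrix(); print(o["position"],r.round(3).tolist(),np.degrees(np.arctan2(r[1,1],r[0,1])))
p=camera("scene"); P=pts(p); save(p,"s1.png")
v=np.argwhere(np.linalg.norm(P-np.array([.602,-.337,.074]),axis=2)<.05); print(v.min(0),v.max(0))
c=p["color"][220:345,230:380,::-1]; cv2.imwrite("pics/s1c.png",cv2.resize(c,(720,600),interpolation=3))
E
```

```text
[ 0.59722367 -0.33964857  0.1242168 ] [[-0.009, 0.938, 0.348], [0.0, 0.348, -0.938], [-1.0, -0.008, -0.004]] 20.349912687592713
[296 275] [319 292]
```

View pics/s1c.png

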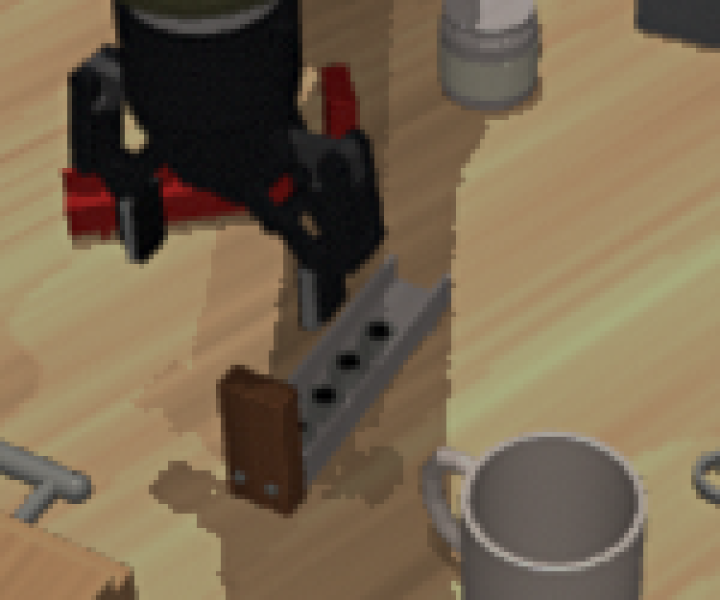

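Fingers straddle the wooden block (crop 260,430), with mug and tin clear. I'll go down part of the way and check the position.

step_arm(
  increments=[
    [0.085,0,0,0,0],
    [0.085,0,0,-0.01,0],
    [0.085,0,0,-0.01,0],
    [0.085,0,0,-0.01,0],
    [0.085,0,0,0,0],
    [0.085,0,0,0,0],
  ],
)

```text
clock: 4.1
position: [0.6016, -0.3343, 0.1007]
ee_rot: [0.402, 0.582, -0.402, 0.581]
ft_force: [-0.2, 0.6, 0.6]
grip_width: 0.992
```

step_arm(
  increments=[
    [0.085,0.001,-0.002,-0.01,0],
    [0.085,0,0,-0.012,0],
    [0.085,0,0,-0.012,0],
    [0.085,0,0,-0.012,0],
    [0.085,0,0,-0.012,0],
    [0.085,0,0,-0.007,0],
    [0.085,0,0,0,0],
    [0.085,0,0,0,0],
    [0.06,0,0,0,0],
    [0.05,0,0,0,0],
    [0.042,0,0,0,0],
    [0.038,0,0,0,0],
  ],
)

```text
clock: 5.1
position: [0.603, -0.3373, 0.0369]
ee_rot: [0.402, 0.581, -0.402, 0.582]
ft_force: [0.3, 0.7, 0.2]
grip_width: 0.455
```

step_arm(
  increments=[
    [0.02,0,0,0,0],
    [0.0,0,0,0,0],
    [0.0,0,0,0,0],
    [0.0,0,0,0,0],
    [0.0,0,0,0,0],
    [0.0,0,0,0,0],
  ],
)

```text
clock: 5.6
position: [0.6031, -0.3374, 0.0371]
ee_rot: [0.402, 0.581, -0.402, 0.582]
ft_force: [-0.7, 1.5, 6.0]
grip_width: 0.408
```

step_arm(
  increments=[
    [0.0,0,0,0.003,0],
    [0.0,0,0,0.005,0],
    [0.0,0,0,0.007,0],
    [0.0,0,0,0.01,0],
    [0.0,0,0,0.01,0],
    [0.0,0,0,0.01,0],
    [0.0,0,0,0.005,0],
    [0.0,0,0,0,0],
    [0.0,0,0,0,0],
    [0.0,0,0,0,0],
  ],
)

```text
clock: 6.43
position: [0.6025, -0.3369, 0.0859]
ee_rot: [0.402, 0.582, -0.402, 0.581]
ft_force: [-0.3, 0.7, -2.9]
grip_width: 0.407
```

```bash
cat > tilt.py <<'E'
from h import *
from scipy.spatial.transform import Rotation as R
import sys
def look(name,crop=None):
    o=monitor.get_obs(); print(o["position"].round(4),o["ft_force"].round(1),o["torque"].round(2),round(o["grip_width"],3))
    r=R.from_quat(o["ee_rot"]).as_matrix(); j=r[:2,1]; f=np.array([-j[1],j[0]])  # pour dir
    if f[1]<0: f=-f
    yj=np.array([-f[1],f[0]])
    for n in("scene","top"):
        p=camera(n); P=pts(p); save(p,name+n+".png")
        d=P[...,:2]-o["position"][:2]; a=d@f; b=d@yj; z=P[...,2]-o["position"][2]-.019
        m=(p["range_z"]>0)&(a>.02)&(a<.165)&(abs(b)<.024)&(z>-.2)&(z<.05)&(P[...,2]>.02)
        w=p["color"].astype(int); g=np.stack([a[m],b[m],z[m]],1)
        # channel floor+walls: tilt by wall tops (upper envelope)
        A=[];Z=[]
        for lo in np.arange(.02,.16,.01):
            s=g[(g[:,0]>=lo)&(g[:,0]<lo+.01)]
            if len(s)>4: A.append(lo+.005);Z.append(np.percentile(s[:,2],92))
        if len(A)>3:
            k=np.polyfit(A,Z,1); print(n,"wall top slope",round(k[0],3),"z at 0",round(k[1],4),"meas",[round(t,3) for t in Z],"y",np.percentile(g[:,1],[3,97]).round(3),"amax",np.percentile(g[:,0],99).round(3))
        if n=="scene": S=p
    return S
E
python3 -c "
from tilt import *
look('lift')"
```

```text
[ 0.6025 -0.3369  0.0859] [-0.3  0.7 -2.9] [-0.17 -0.11  0.  ] 0.407
scene wall top slope 0.007 z at 0 -0.0308 meas [np.float64(-0.033), np.float64(-0.03), np.float64(-0.03), np.float64(-0.03), np.float64(-0.03), np.float64(-0.03), np.float64(-0.028), np.float64(-0.031), np.float64(-0.03), np.float64(-0.03), np.float64(-0.029), np.float64(-0.031), np.float64(-0.03), np.float64(-0.03)] y [-0.019  0.017] amax 0.16
top wall top slope -0.038 z at 0 -0.0244 meas [np.float64(-0.027), np.float64(-0.029), np.float64(-0.03), np.float64(-0.028), np.float64(-0.031), np.float64(-0.03), np.float64(-0.029)] y [-0.018  0.012] amax 0.159
```

step_arm(
  increments=[
    [0,-0.001,0.004,0.005,0.003],
    [0,-0.0015,0.008,0.008,0.004],
    [0,-0.002,0.012,0.01,0.005],
    [0,-0.0025,0.016,0.01,0.006],
    [0,-0.003,0.02,0.01,0.006],
    [0,-0.004,0.024,0.01,0.006],
    [0,-0.004,0.024,0.01,0.006],
    [0,-0.004,0.024,0.008,0.006],
    [0,-0.004,0.024,0.005,0.006],
    [0,-0.004,0.024,0.003,0.006],
    [0,-0.004,0.024,0.001,0.006],
    [0,-0.003,0.02,0,0.006],
  ],
)

```text
clock: 7.53
position: [0.5654, -0.1107, 0.1674]
ee_rot: [0.383, 0.595, -0.382, 0.595]
ft_force: [-0.2, 0.7, -2.7]
grip_width: 0.406
```

step_arm(
  increments=[
    [0,-0.0025,0.017,0,0.006],
    [0,-0.002,0.014,0,0.005],
    [0,-0.0015,0.01,0,0.003],
    [0,-0.001,0.007,0,0.002],
    [0,-0.0005,0.004,0,0],
    [0,0,0.002,0,0],
    [0,0,0,0,0],
    [0,0,0,0,0],
    [0,0,0,0,0],
  ],
)

```text
clock: 8.28
position: [0.5582, -0.0601, 0.1663]
ee_rot: [0.378, 0.597, -0.378, 0.597]
ft_force: [-0.2, -0.1, -2.3]
grip_width: 0.406
```

```bash
python3 - <<'E'
from tilt import *
look('hov')
o=monitor.get_obs(); t=o["position"]; r=R.from_quat(o["ee_rot"]).as_matrix(); print(np.degrees(np.arctan2(r[1,1],r[0,1])))
# sleeve in hopper-frame estimates from the first pictures, per camera
d0=np.load("pics/top0.npz"),np.load("pics/scene0.npz")
for n,d in zip(("top","scene"),d0):
    P=d["P"][d["z"]>0]; C=np.array([.466,.136])
    for yaw in (114,115.2,116.5):
        th=np.radians(yaw); f=np.array([np.cos(th),np.sin(th)]); s=np.array([-f[1],f[0]])
        a=(P[:,:2]-C)@f; b=(P[:,:2]-C)@s; z=P[:,2]; N=(abs(a)<.06)&(abs(b)<.06)
        hi=N&(z>.127); box=N&(z>.070)&(z<.078)
        low=N&(abs(b)<.015)&(a<-.02)&(z>.085)
        print(n,yaw,"hi a,b",np.percentile(a[hi],[2,98]).round(4),np.percentile(b[hi],[2,98]).round(4),"z",np.percentile(z[hi],[50,95]).round(4),
          "box",np.percentile(a[box],[1,99]).round(4),np.percentile(b[box],[1,99]).round(4),"rim a",np.percentile(a[low],[5,50,95]).round(4) if low.sum()>3 else 0,"ztop",np.percentile(z[low],[95]).round(4) if low.sum()>3 else 0,low.sum())
E
```

```text
[ 0.5582 -0.0601  0.1663] [-0.2 -0.1 -2.3] [-0.14 -0.09  0.  ] 0.406
scene wall top slope -0.07 z at 0 -0.0309 meas [np.float64(-0.036), np.float64(-0.038), np.float64(-0.038), np.float64(-0.032), np.float64(-0.029), np.float64(-0.032), np.float64(-0.034), np.float64(-0.043), np.float64(-0.043), np.float64(-0.043)] y [-0.018  0.015] amax 0.16
25.32277683417621
top 114 hi a,b [-0.0251  0.0337] [-0.0276  0.0288] z [0.1335 0.1379] box [-0.0436  0.0465] [-0.0447  0.0452] rim a [-0.0316 -0.0299 -0.026 ] ztop [0.1138] 40
top 115.2 hi a,b [-0.0252  0.0338] [-0.0276  0.0283] z [0.1335 0.1379] box [-0.0437  0.0467] [-0.0448  0.0452] rim a [-0.0318 -0.0299 -0.0261] ztop [0.1138] 40
top 116.5 hi a,b [-0.0255  0.0335] [-0.0279  0.0285] z [0.1335 0.1379] box [-0.044   0.0468] [-0.0452  0.0456] rim a [-0.0317 -0.0299 -0.0262] ztop [0.1137] 41
scene 114 hi a,b [-0.0289  0.033 ] [-0.0265  0.029 ] z [0.1309 0.1332] box [-0.0474  0.0441] [-0.0442  0.046 ] rim a [-0.0346 -0.0313 -0.0281] ztop [0.1079] 77
scene 115.2 hi a,b [-0.0294  0.0328] [-0.0265  0.0291] z [0.1309 0.1332] box [-0.0478  0.0435] [-0.0437  0.0465] rim a [-0.0346 -0.0312 -0.0278] ztop [0.1079] 78
scene 116.5 hi a,b [-0.03    0.0325] [-0.0268  0.0296] z [0.1309 0.1332] box [-0.0476  0.0427] [-0.043   0.0466] rim a [-0.0346 -0.0316 -0.0276] ztop [0.1079] 76
```

```bash
python3 - <<'E'
import cv2
a=cv2.imread("pics/hovscene.png"); cv2.imwrite("pics/hovc.png",cv2.resize(a[120:270,280:440],(800,750),interpolation=3)[:600])
E
```

```text
(no output)
```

View pics/hovc.png

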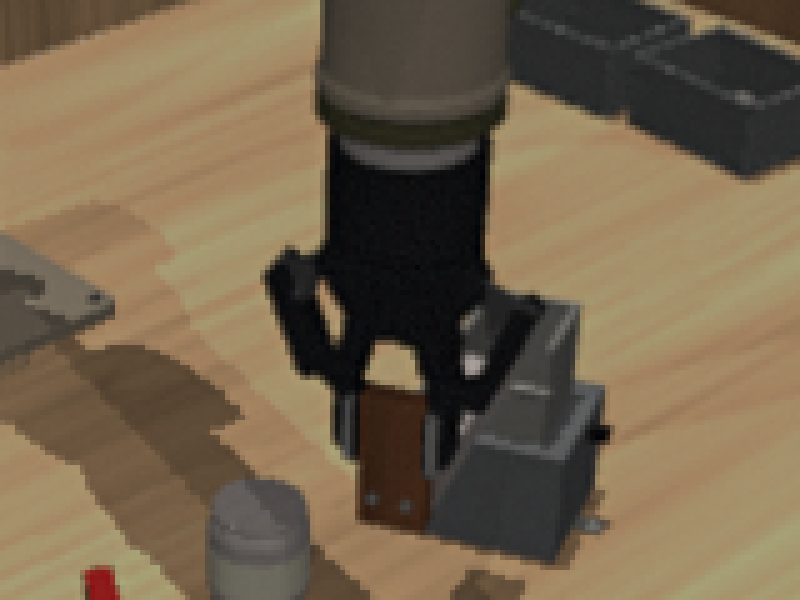

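step_arm(
  increments=[
    [0,-0.001,0.002,0,0],
    [0,-0.002,0.004,0,0],
    [0,-0.0025,0.005,0,0],
    [0,-0.003,0.006,0,0],
    [0,-0.003,0.006,0,0],
    [0,-0.0025,0.005,-0.002,0],
    [0,-0.002,0.004,-0.003,0],
    [0,-0.0012,0.0024,-0.003,0],
    [0,0,0,-0.003,0],
    [0,0,0,-0.002,0],
    [0,0,0,0,0],
    [0,0,0,0,0],
  ],
)

```text
clock: 9.38
position: [0.541, -0.0252, 0.1532]
ee_rot: [0.378, 0.598, -0.378, 0.598]
ft_force: [0.4, -0.3, -2.0]
grip_width: 0.403
```

step_arm(
  increments=[
    [0,0,0,-0.002,0],
    [0,0,0,-0.002,0],
    [0,0,0,0,0],
  ],
)

```text
clock: 9.63
position: [0.5408, -0.0249, 0.1489]
ee_rot: [0.378, 0.598, -0.378, 0.598]
ft_force: [0.8, 0.6, -1.9]
grip_width: 0.403
```

step_arm(
  increments=[
    [0,0,0,-0.001,0],
    [0,0,0,-0.001,0],
    [0,0,0,-0.001,0],
    [0,0,0,0,0],
  ],
)

```text
clock: 9.97
position: [0.5409, -0.0248, 0.1461]
ee_rot: [0.378, 0.598, -0.378, 0.598]
ft_force: [-0.2, -0.3, -3.1]
grip_width: 0.403
```

step_arm(
  increments=[
    [0,0,0,-0.001,0],
    [0,0,0,-0.001,0],
    [0,0,0,0,0],
  ],
)

```text
clock: 10.22
position: [0.5409, -0.0248, 0.1441]
ee_rot: [0.378, 0.598, -0.378, 0.598]
ft_force: [0.8, 0.5, -2.8]
grip_width: 0.406
```

step_arm(
  increments=[
    [0,0,0,-0.001,0],
    [0,0,0,-0.001,0],
    [0,0,0,0,0],
  ],
)

```text
clock: 10.47
position: [0.5409, -0.0248, 0.1421]
ee_rot: [0.378, 0.598, -0.378, 0.598]
ft_force: [-0.1, 0.3, -3.2]
grip_width: 0.405
```

step_arm(
  increments=[
    [0,0,0,-0.001,0],
    [0,0,0,0,0],
  ],
)

```text
clock: 10.63
position: [0.5409, -0.0248, 0.1412]
ee_rot: [0.378, 0.598, -0.378, 0.598]
ft_force: [0.4, 0.4, -2.7]
grip_width: 0.403
```

step_arm(
  increments=[
    [0,0,0,-0.001,0],
    [0,0,0,0,0],
  ],
)

```text
clock: 10.8
position: [0.5409, -0.0248, 0.1402]
ee_rot: [0.378, 0.598, -0.378, 0.598]
ft_force: [-0.3, -0.5, -1.6]
grip_width: 0.407
```

step_arm(
  increments=[
    [0,0,0,-0.001,0],
    [0,0,0,0,0],
  ],
)

```text
clock: 10.97
position: [0.5411, -0.0248, 0.1394]
ee_rot: [0.378, 0.598, -0.378, 0.598]
ft_force: [-0.3, 0.1, -0.3]
grip_width: 0.41
```

Contact came at TCP z ≈0.140, so the rim top is ≈0.110, which matches the images. Now I'll ease forward until the rib touches.

step_arm(
  increments=[
    [0,-0.0004,0.0009,0,0],
    [0,0,0,0,0],
  ],
)

```text
clock: 11.13
position: [0.5407, -0.0238, 0.1395]
ee_rot: [0.378, 0.598, -0.378, 0.598]
ft_force: [0.2, -0.2, -0.5]
grip_width: 0.406
```

step_arm(
  increments=[
    [0,-0.0004,0.0009,0,0],
    [0,0,0,0,0],
  ],
)

```text
clock: 11.3
position: [0.5403, -0.0228, 0.1394]
ee_rot: [0.378, 0.598, -0.378, 0.598]
ft_force: [-0.0, -0.5, -0.8]
grip_width: 0.402
```

step_arm(
  increments=[
    [0,-0.0004,0.0009,0,0],
    [0,0,0,0,0],
  ],
)

```text
clock: 11.47
position: [0.5398, -0.0219, 0.1394]
ee_rot: [0.378, 0.598, -0.378, 0.598]
ft_force: [0.1, 0.1, -0.3]
grip_width: 0.405
```

step_arm(
  increments=[
    [0,-0.0004,0.0009,0,0],
    [0,0,0,0,0],
  ],
)

```text
clock: 11.63
position: [0.5395, -0.0213, 0.1395]
ee_rot: [0.378, 0.597, -0.378, 0.598]
ft_force: [1.1, -1.4, 0.8]
grip_width: 0.408
```

step_arm(
  increments=[
    [0,-0.0004,0.0009,0,0],
    [0,0,0,0,0],
  ],
)

```text
clock: 11.8
position: [0.5394, -0.0212, 0.1397]
ee_rot: [0.378, 0.597, -0.378, 0.598]
ft_force: [2.7, -4.4, 1.3]
grip_width: 0.409
```

step_arm(
  increments=[
    [0,-0.0004,0.0009,0,0],
    [0,0,0,0,0],
  ],
)

```text
clock: 11.97
position: [0.5392, -0.0211, 0.1399]
ee_rot: [0.378, 0.596, -0.379, 0.598]
ft_force: [2.8, -7.4, 2.1]
grip_width: 0.401
```

Rib contact is felt (about 7 N horizontal). I'll back off slightly, hold so the first step counts, then ease the grip to 20 N and start the arc about the rim.

step_arm(
  increments=[
    [0,0.0004,-0.0009,0,0],
    [0,0,0,0,0],
    [0,0,0,0,0],
    [0,0,0,0,0],
    [0,0,0,0,0],
    [0,0,0,0,0],
  ],
)

```text
clock: 12.47
position: [0.5394, -0.0212, 0.1396]
ee_rot: [0.378, 0.597, -0.378, 0.598]
ft_force: [1.3, -5.4, 1.6]
grip_width: 0.409
```

step_arm(
  increments=[
    [0,0,0,0,0],
    [0,0,0,0,0],
  ],
  force=40,
)

```text
clock: 12.63
position: [0.5393, -0.0212, 0.1396]
ee_rot: [0.378, 0.597, -0.378, 0.598]
ft_force: [1.9, -6.3, 0.7]
grip_width: 0.404
```

step_arm(
  increments=[
    [0,0,0,0,0],
    [0,0,0,0,0],
  ],
  force=20,
)

```text
clock: 12.8
position: [0.5393, -0.0212, 0.1396]
ee_rot: [0.378, 0.597, -0.378, 0.598]
ft_force: [1.8, -5.0, 0.7]
grip_width: 0.406
```

step_arm(
  increments=[
    [0,-0.0006,0.0013,0.0035,0],
    [0,0,0,0,0],
  ],
)

```text
clock: 12.97
position: [0.5388, -0.0205, 0.1429]
ee_rot: [0.378, 0.597, -0.379, 0.598]
ft_force: [3.9, -7.3, -4.4]
grip_width: 0.402
```

step_arm(
  increments=[
    [0,-0.0006,0.0013,0.0035,0],
    [0,0,0,0,0],
  ],
)

```text
clock: 13.13
position: [0.5381, -0.0192, 0.1464]
ee_rot: [0.378, 0.597, -0.379, 0.598]
ft_force: [3.2, -8.1, -4.2]
grip_width: 0.406
```

```bash
cat > blk.py <<'E'
from h import *
from scipy.spatial.transform import Rotation as R
def blk(crop=None):
    o=monitor.get_obs(); t=o["position"]; print(t.round(4),o["ft_force"].round(1),o["torque"].round(2))
    f=np.array([-.426,.905]); s=np.array([-.905,-.426])
    p=camera("scene"); P=pts(p); d=P[...,:2]-t[:2]; a=d@f; b=d@s; z=P[...,2]-t[2]-.019
    c=p["color"].astype(int); wood=(c[...,0]>c[...,2]+25)
    m=(p["range_z"]>0)&(abs(b)<.015)&(a<.02)&(a>-.07)&(z<.02)&(z>-.06)&wood
    g=np.stack([a[m],z[m]],1)
    k=np.polyfit(g[:,1],g[:,0],1); q=np.abs(np.polyval(k,g[:,1])-g[:,0])<.003; k=np.polyfit(g[q,1],g[q,0],1)
    print("n",q.sum(),"theta",np.arctan(k[0]).round(3),"face a at z0",k[1].round(4),"zrange",np.percentile(g[:,1],[2,98]).round(3))
    q=camera("top"); Q=pts(q); e=Q[...,:2]-t[:2]; a=e@f; b=e@s; m=(q["range_z"]>0)&(abs(b)<.02)&(a>.03)&(a<.175)&(Q[...,2]>.085)
    print("top pts",m.sum(),np.c_[a[m],b[m],Q[m][:,2]][np.argsort(a[m])][::max(1,m.sum()//12)].round(3).tolist())
    return p,q
E
python3 -c "
from blk import *
blk()
d=np.load('pics/scene0.npz')"
```

```text
[ 0.5381 -0.0192  0.1464] [ 3.2 -8.1 -4.2] [-2.32 -1.06  0.03]
n 222 theta 0.058 face a at z0 -0.0058 zrange [-0.052  0.02 ]
top pts 393 [[0.03, -0.011, 0.543], [0.032, -0.003, 0.543], [0.034, 0.008, 0.55], [0.037, 0.009, 0.549], [0.039, 0.013, 0.548], [0.041, -0.004, 0.551], [0.043, -0.013, 0.546], [0.045, -0.003, 0.55], [0.048, -0.009, 0.549], [0.051, 0.016, 0.557], [0.055, 0.019, 0.555], [0.06, 0.013, 0.556], [0.155, -0.014, 0.116]]
```

The chute pivots in the pads as planned: 0.058 rad measured, 0.05 expected, force about 9 N. I'll continue the arc.

step_arm(
  increments=[
    [0,-0.0006,0.0013,0.0035,0],
    [0,-0.0006,0.0013,0.0035,0],
    [0,0,0,0,0],
  ],
)

```text
clock: 13.48
position: [0.5368, -0.0163, 0.1535]
ee_rot: [0.378, 0.597, -0.379, 0.598]
ft_force: [3.2, -6.1, -5.0]
grip_width: 0.405
```

step_arm(
  increments=[
    [0,-0.0007,0.0016,0.0034,0],
    [0,-0.0007,0.0016,0.0034,0],
    [0,0,0,0,0],
  ],
)

```text
clock: 13.73
position: [0.535, -0.0112, 0.1603]
ee_rot: [0.378, 0.598, -0.378, 0.598]
ft_force: [-0.3, 0.5, -2.2]
grip_width: 0.406
```

```bash
python3 -c "
from blk import *
blk()"
```

```text
[ 0.535  -0.0112  0.1603] [-0.3  0.5 -2.2] [-0.11 -0.06 -0.02]
n 246 theta 0.104 face a at z0 -0.0067 zrange [-0.052  0.019]
top pts 359 [[0.03, -0.004, 0.56], [0.032, -0.017, 0.558], [0.034, 0.002, 0.557], [0.036, -0.004, 0.56], [0.038, 0.001, 0.562], [0.04, -0.015, 0.56], [0.042, 0.007, 0.565], [0.044, 0.008, 0.566], [0.046, -0.004, 0.563], [0.048, 0.015, 0.568], [0.051, 0.003, 0.568], [0.055, 0.01, 0.567], [0.061, 0.018, 0.57]]
```

The rib slipped up over the bar: contact is lost, with θ = 0.10 instead of 0.15, because I had too little forward push. I'll lift, back off, re-seat, and keep more forward pressure this time.

step_arm(
  increments=[
    [0,0,0,0.004,0],
    [0,0.0013,-0.0027,0,0],
    [0,0.0013,-0.0027,0,0],
    [0,0.0013,-0.0027,0,0],
    [0,0.0013,-0.0027,0,0],
    [0,0,0,-0.003,0],
    [0,0,0,-0.003,0],
    [0,0,0,0,0],
    [0,0,0,0,0],
  ],
)

```text
clock: 14.58
position: [0.5401, -0.0225, 0.1577]
ee_rot: [0.378, 0.598, -0.378, 0.597]
ft_force: [-1.4, 0.5, -1.5]
grip_width: 0.407
```

step_arm(
  increments=[
    [0,0,0,-0.001,0],
    [0,0,0,-0.001,0],
    [0,0,0,0,0],
  ],
)

```text
clock: 14.83
position: [0.5403, -0.0226, 0.156]
ee_rot: [0.378, 0.598, -0.378, 0.598]
ft_force: [-0.2, -0.5, -3.0]
grip_width: 0.408
```

```bash
python3 -c "
from blk import *
p,q=blk(); save(q,'reseat.png')
r=regions_of(q,'nut0'); print([(x['p'],x['centre']) for x in r])"
```

```text
[ 0.5403 -0.0226  0.156 ] [-0.2 -0.5 -3. ] [-0.13 -0.07  0.02]
n 248 theta 0.109 face a at z0 -0.0068 zrange [-0.053  0.019]
top pts 377 [[0.03, 0.007, 0.559], [0.032, 0.008, 0.56], [0.034, 0.003, 0.556], [0.036, 0.013, 0.56], [0.039, 0.006, 0.56], [0.041, -0.013, 0.558], [0.043, -0.005, 0.559], [0.045, 0.02, 0.56], [0.047, -0.001, 0.563], [0.05, 0.018, 0.566], [0.054, 0.005, 0.563], [0.058, 0.006, 0.562], [0.154, -0.015, 0.124]]
[]
```

step_arm(
  increments=[
    [0,0,0,-0.001,0],
    [0,0,0,0,0],
  ],
)

```text
clock: 15.15
position: [0.5403, -0.0226, 0.155]
ee_rot: [0.378, 0.598, -0.378, 0.598]
ft_force: [-0.2, 0.1, -2.0]
grip_width: 0.402
```

step_arm(
  increments=[
    [0,0,0,-0.001,0],
    [0,0,0,0,0],
  ],
)

```text
clock: 15.32
position: [0.5403, -0.0227, 0.154]
ee_rot: [0.378, 0.598, -0.378, 0.598]
ft_force: [-0.5, 0.4, -2.2]
grip_width: 0.409
```

step_arm(
  increments=[
    [0,0,0,-0.001,0],
    [0,0,0,0,0],
  ],
)

```text
clock: 15.48
position: [0.5404, -0.0227, 0.153]
ee_rot: [0.378, 0.598, -0.378, 0.598]
ft_force: [-0.4, -0.1, -1.9]
grip_width: 0.402
```

step_arm(
  increments=[
    [0,0,0,-0.001,0],
    [0,0,0,0,0],
  ],
)

```text
clock: 15.65
position: [0.5405, -0.0228, 0.1523]
ee_rot: [0.378, 0.598, -0.378, 0.598]
ft_force: [-0.3, 0.4, 0.7]
grip_width: 0.407
```

step_arm(
  increments=[
    [0,0,0,-0.001,0],
    [0,0,0,0,0],
  ],
)

```text
clock: 15.82
position: [0.5407, -0.0229, 0.1515]
ee_rot: [0.378, 0.597, -0.378, 0.598]
ft_force: [-0.7, -2.3, 4.0]
grip_width: 0.404
```

step_arm(
  increments=[
    [0,-0.0006,0.0014,0.0005,0],
    [0,-0.0006,0.0014,0,0],
    [0,-0.0006,0.0013,0,0],
    [0,0,0,0,0],
  ],
)

```text
clock: 16.15
position: [0.5386, -0.0181, 0.1516]
ee_rot: [0.378, 0.598, -0.378, 0.598]
ft_force: [1.1, 0.2, 1.3]
grip_width: 0.407
```

step_arm(
  increments=[
    [0,-0.0006,0.0013,0,0],
    [0,0,0,0,0],
  ],
)

```text
clock: 16.32
position: [0.5379, -0.0169, 0.1516]
ee_rot: [0.378, 0.598, -0.378, 0.598]
ft_force: [0.4, -1.2, 1.5]
grip_width: 0.406
```

step_arm(
  increments=[
    [0,-0.0006,0.0013,0,0],
    [0,0,0,0,0],
  ],
)

```text
clock: 16.48
position: [0.5373, -0.0159, 0.1516]
ee_rot: [0.378, 0.598, -0.378, 0.598]
ft_force: [0.7, -0.9, 2.3]
grip_width: 0.405
```

step_arm(
  increments=[
    [0,-0.0005,0.001,0,0],
    [0,0,0,0,0],
  ],
)

```text
clock: 16.65
position: [0.5372, -0.0157, 0.1519]
ee_rot: [0.378, 0.597, -0.378, 0.598]
ft_force: [2.6, -4.4, 3.3]
grip_width: 0.404
```

step_arm(
  increments=[
    [0,-0.0005,0.001,0,0],
    [0,0,0,0,0],
  ],
)

```text
clock: 16.82
position: [0.5371, -0.0155, 0.1522]
ee_rot: [0.378, 0.597, -0.378, 0.598]
ft_force: [2.3, -7.1, 3.9]
grip_width: 0.406
```

step_arm(
  increments=[
    [0,-0.0005,0.001,0,0],
    [0,0,0,0,0],
  ],
)

```text
clock: 16.98
position: [0.5369, -0.0155, 0.1524]
ee_rot: [0.378, 0.596, -0.379, 0.599]
ft_force: [4.1, -10.3, 4.7]
grip_width: 0.404
```

step_arm(
  increments=[
    [0,-0.0007,0.0015,0.0034,0],
    [0,0,0,0,0],
  ],
)

```text
clock: 17.15
position: [0.5362, -0.0137, 0.1558]
ee_rot: [0.378, 0.596, -0.379, 0.599]
ft_force: [3.5, -9.1, 3.6]
grip_width: 0.405
```

step_arm(
  increments=[
    [0,-0.0007,0.0015,0.0034,0],
    [0,0,0,0,0],
  ],
)

```text
clock: 17.32
position: [0.5353, -0.0121, 0.159]
ee_rot: [0.378, 0.596, -0.379, 0.598]
ft_force: [3.6, -9.0, 0.5]
grip_width: 0.403
```

```bash
python3 -c "
from blk import *
p,q=blk()"
```

```text
[ 0.5353 -0.0121  0.159 ] [ 3.6 -9.   0.5] [-2.15 -0.86 -0.03]
n 238 theta 0.14 face a at z0 -0.0076 zrange [-0.053  0.019]
top pts 373 [[0.03, 0.003, 0.546], [0.032, 0.019, 0.565], [0.034, 0.014, 0.562], [0.036, 0.006, 0.56], [0.038, -0.004, 0.561], [0.04, 0.0, 0.562], [0.042, 0.016, 0.561], [0.044, 0.015, 0.568], [0.046, 0.016, 0.567], [0.049, -0.008, 0.562], [0.052, 0.0, 0.565], [0.056, 0.009, 0.566], [0.152, -0.017, 0.128]]
```

step_arm(
  increments=[
    [0,-0.0008,0.0017,0.0032,0],
    [0,0,0,0,0],
  ],
)

```text
clock: 17.58
position: [0.5344, -0.0103, 0.1621]
ee_rot: [0.378, 0.596, -0.379, 0.598]
ft_force: [3.9, -7.6, 0.7]
grip_width: 0.407
```

step_arm(
  increments=[
    [0,-0.0008,0.0017,0.0032,0],
    [0,0,0,0,0],
  ],
)

```text
clock: 17.75
position: [0.5335, -0.0086, 0.1652]
ee_rot: [0.378, 0.596, -0.379, 0.598]
ft_force: [3.8, -9.2, -1.7]
grip_width: 0.404
```

step_arm(
  increments=[
    [0,-0.0009,0.0018,0.0032,0],
    [0,0,0,0,0],
  ],
)

```text
clock: 17.92
position: [0.5325, -0.0068, 0.1683]
ee_rot: [0.378, 0.596, -0.379, 0.598]
ft_force: [2.6, -8.2, -1.9]
grip_width: 0.407
```

step_arm(
  increments=[
    [0,-0.001,0.0022,0.003,0],
    [0,0,0,0,0],
  ],
)

```text
clock: 18.08
position: [0.5314, -0.0047, 0.1714]
ee_rot: [0.378, 0.596, -0.379, 0.598]
ft_force: [2.8, -8.4, 2.3]
grip_width: 0.407
```

step_arm(
  increments=[
    [0,-0.001,0.002,0.003,0],
    [0,0,0,0,0],
  ],
)

```text
clock: 18.25
position: [0.5304, -0.0028, 0.1743]
ee_rot: [0.378, 0.596, -0.379, 0.598]
ft_force: [2.9, -8.3, 0.4]
grip_width: 0.406
```

```bash
python3 -c "
from blk import *
p,q=blk()"
```

```text
[ 0.5304 -0.0028  0.1743] [ 2.9 -8.3  0.4] [-2.5  -0.71  0.16]
n 256 theta 0.266 face a at z0 -0.0087 zrange [-0.05   0.019]
top pts 377 [[0.03, 0.016, 0.578], [0.032, -0.003, 0.561], [0.034, 0.001, 0.569], [0.036, -0.005, 0.572], [0.038, -0.008, 0.574], [0.04, -0.02, 0.571], [0.041, 0.014, 0.578], [0.043, 0.015, 0.58], [0.045, 0.009, 0.58], [0.048, -0.004, 0.574], [0.051, -0.005, 0.576], [0.054, 0.013, 0.58], [0.06, 0.014, 0.582]]
```

step_arm(
  increments=[
    [0,-0.001,0.0021,0.003,0],
    [0,-0.001,0.0021,0.003,0],
    [0,0,0,0,0],
  ],
)

```text
clock: 18.6
position: [0.5286, 0.002, 0.1805]
ee_rot: [0.378, 0.596, -0.379, 0.598]
ft_force: [3.2, -8.3, 0.5]
grip_width: 0.402
```

step_arm(
  increments=[
    [0,-0.001,0.0023,0.0029,0],
    [0,-0.0011,0.0023,0.0028,0],
    [0,0,0,0,0],
  ],
)

```text
clock: 18.85
position: [0.5262, 0.0066, 0.1861]
ee_rot: [0.378, 0.597, -0.379, 0.598]
ft_force: [2.9, -7.7, 1.9]
grip_width: 0.405
```

step_arm(
  increments=[
    [0,-0.0011,0.0024,0.0028,0],
    [0,-0.0011,0.0024,0.0028,0],
    [0,0,0,0,0],
  ],
)

```text
clock: 19.1
position: [0.5239, 0.0113, 0.1915]
ee_rot: [0.377, 0.597, -0.379, 0.598]
ft_force: [3.8, -7.9, -0.5]
grip_width: 0.407
```

step_arm(
  increments=[
    [0,-0.0012,0.0025,0.0027,0],
    [0,-0.0012,0.0025,0.0027,0],
    [0,0,0,0,0],
  ],
)

```text
clock: 19.35
position: [0.5216, 0.0166, 0.1969]
ee_rot: [0.378, 0.597, -0.379, 0.598]
ft_force: [2.5, -6.3, -1.7]
grip_width: 0.406
```

```bash
python3 -c "
from blk import *
p,q=blk()"
```

```text
[0.5216 0.0166 0.1969] [ 2.5 -6.3 -1.7] [-2.12 -0.93  0.05]
n 259 theta 0.456 face a at z0 -0.0114 zrange [-0.046  0.018]
top pts 372 [[0.03, 0.017, 0.6], [0.032, 0.006, 0.585], [0.034, -0.017, 0.591], [0.035, 0.0, 0.596], [0.037, -0.008, 0.594], [0.039, 0.015, 0.601], [0.041, 0.019, 0.6], [0.043, -0.002, 0.596], [0.045, -0.006, 0.594], [0.047, 0.014, 0.602], [0.05, 0.017, 0.602], [0.053, 0.014, 0.604]]
```

step_arm(
  increments=[
    [0,-0.0014,0.0031,0.0021,0],
    [0,0,0,0,0],
  ],
)

```text
clock: 19.62
position: [0.5205, 0.0192, 0.1991]
ee_rot: [0.378, 0.596, -0.379, 0.598]
ft_force: [3.7, -8.2, 0.9]
grip_width: 0.406
```

step_arm(
  increments=[
    [0,-0.0013,0.0027,0.0023,0],
    [0,0,0,0,0],
  ],
)

```text
clock: 19.78
position: [0.519, 0.0219, 0.2016]
ee_rot: [0.378, 0.597, -0.379, 0.598]
ft_force: [1.1, -8.1, 3.4]
grip_width: 0.405
```

step_arm(
  increments=[
    [0,-0.0013,0.0027,0.0023,0],
    [0,0,0,0,0],
  ],
)

```text
clock: 19.95
position: [0.5177, 0.0245, 0.2038]
ee_rot: [0.378, 0.597, -0.379, 0.598]
ft_force: [2.4, -8.5, 2.9]
grip_width: 0.402
```

step_arm(
  increments=[
    [0,-0.0013,0.0027,0.0024,0],
    [0,-0.0013,0.0027,0.0023,0],
    [0,0,0,0,0],
  ],
)

```text
clock: 20.2
position: [0.5151, 0.0306, 0.2085]
ee_rot: [0.378, 0.597, -0.379, 0.598]
ft_force: [2.0, -6.0, 2.8]
grip_width: 0.406
```

step_arm(
  increments=[
    [0,-0.0013,0.0028,0.0022,0],
    [0,-0.0013,0.0028,0.0021,0],
    [0,0,0,0,0],
  ],
)

```text
clock: 20.45
position: [0.5124, 0.0361, 0.2126]
ee_rot: [0.378, 0.597, -0.379, 0.598]
ft_force: [3.1, -6.8, -0.1]
grip_width: 0.402
```

```bash
python3 -c "
from blk import *
p,q=blk(); save(p,'t6s.png'); save(q,'t6t.png')"
```

```text
[0.5124 0.0361 0.2126] [ 3.1 -6.8 -0.1] [-2.13 -0.98 -0.09]
n 247 theta 0.61 face a at z0 -0.014 zrange [-0.042  0.017]
top pts 369 [[0.03, -0.013, 0.607], [0.031, -0.001, 0.597], [0.033, -0.004, 0.611], [0.035, -0.017, 0.608], [0.036, 0.013, 0.61], [0.038, 0.001, 0.613], [0.039, 0.012, 0.614], [0.042, 0.009, 0.614], [0.043, 0.014, 0.615], [0.045, -0.015, 0.611], [0.047, 0.012, 0.615], [0.05, 0.012, 0.614], [0.054, 0.015, 0.615]]
```

step_arm(
  increments=[
    [0,-0.0014,0.003,0.0019,0],
    [0,-0.0014,0.003,0.0018,0],
    [0,0,0,0,0],
  ],
)

```text
clock: 20.8
position: [0.5095, 0.0422, 0.2164]
ee_rot: [0.378, 0.597, -0.379, 0.598]
ft_force: [1.3, -5.8, 2.1]
grip_width: 0.407
```

step_arm(
  increments=[
    [0,-0.0014,0.003,0.0018,0],
    [0,0,0,0,0],
    [0,0,0,0,0],
    [0,0,0,0,0],
    [0,0,0,0,0],
    [0,0,0,0,0],
    [0,0,0,0,0],
    [0,0,0,0,0],
  ],
)

```text
clock: 21.47
position: [0.5081, 0.0449, 0.218]
ee_rot: [0.378, 0.597, -0.379, 0.598]
ft_force: [2.8, -6.2, 2.5]
grip_width: 0.407
```

```bash
python3 - <<'E'
from blk import *
p,q=blk(); save(p,'t7s.png'); save(q,'t7t.png')
a=p["color"][110:250,300:440,::-1]; b=q["color"][200:300,170:270,::-1]
cv2.imwrite("pics/t7.png",np.hstack([cv2.resize(a,(400,400),interpolation=3),cv2.resize(b,(400,400),interpolation=3)]))
for n,x in(("s",p),("t",q)):
    print(n,[(round(r['p'],2),np.round(r['centre']),pts(x)[r['region']].mean(0).round(3)) for r in regions_of(x,'nut0')])
E
```

```text
[0.5081 0.0449 0.218 ] [ 2.8 -6.2  2.5] [-1.96 -0.39  0.1 ]
n 247 theta 0.681 face a at z0 -0.0159 zrange [-0.038  0.018]
top pts 344 [[0.03, -0.019, 0.61], [0.032, -0.006, 0.614], [0.033, 0.005, 0.609], [0.035, 0.017, 0.616], [0.036, 0.019, 0.617], [0.037, 0.014, 0.62], [0.039, -0.002, 0.619], [0.04, 0.009, 0.618], [0.042, -0.013, 0.613], [0.044, -0.003, 0.617], [0.045, -0.007, 0.616], [0.048, -0.0, 0.617], [0.052, 0.012, 0.618]]
s [(0.58, array([228., 332.]), array([ 0.437, -0.042,  0.04 ]))]
t [(0.66, array([206., 110.]), array([0.604, 0.42 , 0.067])), (0.51, array([272., 281.]), array([ 0.425, -0.033,  0.067]))]
```

View pics/t7.png

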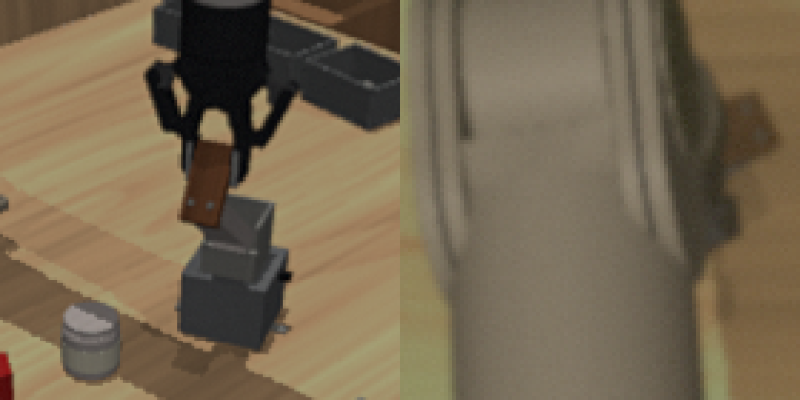

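Tipped 0.68 rad and still resting on the rim; the arm hides the inside from the top camera. I'll tip a little further and dwell.

step_arm(
  increments=[
    [0,-0.0014,0.003,0.0017,0],
    [0,-0.0014,0.0031,0.0017,0],
    [0,0,0,0,0],
    [0,0,0,0,0],
    [0,0,0,0,0],
    [0,0,0,0,0],
    [0,0,0,0,0],
    [0,0,0,0,0],
    [0,0,0,0,0],
    [0,0,0,0,0],
    [0,0,0,0,0],
    [0,0,0,0,0],
  ],
)

```text
clock: 22.67
position: [0.5053, 0.0509, 0.2213]
ee_rot: [0.378, 0.597, -0.379, 0.598]
ft_force: [1.5, -7.0, 1.6]
grip_width: 0.403
```

```bash
python3 - <<'E'
from blk import *
F=[]
for i in range(10):
    camera("top"); F.append(np.r_[monitor.get_obs()["ft_force"],monitor.get_obs()["torque"]])
print(np.mean(F,0).round(2)); p,q=blk()
t=monitor.get_obs()["position"]; f=np.array([-.426,.905]); P=pts(p)
# channel points ahead of grip seen by scene camera -> height line
a=(P[...,:2]-t[:2])@f; b=(P[...,:2]-t[:2])@np.array([-.905,-.426])
m=(p["range_z"]>0)&(a>-.03)&(a<.12)&(abs(b)<.022)&(P[...,2]>.09)&(P[...,2]<.2)
g=np.c_[a[m],b[m],P[m][:,2]]; print(g[np.argsort(g[:,2])][::max(1,len(g)//25)].round(3).tolist())
E
```

```text
[ 1.87 -6.63  1.36 -2.04 -0.59  0.07]
[0.5053 0.0509 0.2213] [ 2.7 -6.7  1.2] [-2.03 -0.6   0.12]
n 236 theta 0.723 face a at z0 -0.0167 zrange [-0.036  0.018]
top pts 345 [[0.03, 0.018, 0.622], [0.032, 0.017, 0.621], [0.033, -0.013, 0.615], [0.034, 0.009, 0.606], [0.036, 0.012, 0.612], [0.037, 0.0, 0.617], [0.039, -0.014, 0.617], [0.04, 0.02, 0.624], [0.042, -0.007, 0.617], [0.044, 0.016, 0.624], [0.046, 0.014, 0.624], [0.048, 0.004, 0.619], [0.052, 0.019, 0.623]]
[[0.064, -0.011, 0.09], [0.061, -0.003, 0.093], [0.067, 0.002, 0.095], [0.063, -0.014, 0.098], [0.067, -0.016, 0.1], [0.057, -0.003, 0.102], [0.08, -0.017, 0.106], [0.062, 0.002, 0.109], [0.06, -0.011, 0.109], [0.061, 0.002, 0.112], [0.058, 0.01, 0.116], [0.12, 0.009, 0.119], [0.054, -0.018, 0.124], [0.041, 0.002, 0.13], [0.036, 0.013, 0.133], [0.029, 0.011, 0.141], [0.025, -0.011, 0.145], [0.018, 0.011, 0.15], [0.021, -0.017, 0.155], [0.036, -0.018, 0.159], [0.003, -0.016, 0.164], [-0.0, -0.0, 0.169], [0.014, -0.018, 0.174], [0.013, -0.018, 0.178], [-0.013, -0.017, 0.186], [-0.026, -0.018, 0.196]]
```

Resting at θ≈0.72 rad with about 8 N on the rib. I'll release the push, lift off and back away, then check the nuts.

step_arm(
  increments=[
    [0,0.001,-0.002,0,0],
    [0,0,0,0,0],
  ],
)

```text
clock: 23.43
position: [0.5059, 0.0501, 0.221]
ee_rot: [0.378, 0.598, -0.378, 0.597]
ft_force: [1.1, -2.8, 0.9]
grip_width: 0.404
```

step_arm(
  increments=[
    [0,0.001,-0.002,0.004,0],
    [0,0.001,-0.002,0.008,0],
    [0,0,0,0.01,0],
    [0,0,0,0.01,0],
    [0,0.004,-0.009,0.005,0],
    [0,0.006,-0.012,0,0],
    [0,0.008,-0.016,0,0],
    [0,0.008,-0.016,0,0],
    [0,0.008,-0.016,0,0],
    [0,0.006,-0.012,0,0],
    [0,0,0,0,0],
    [0,0,0,0,0],
  ],
  force=40,
)

```text
clock: 24.43
position: [0.5483, -0.0353, 0.2586]
ee_rot: [0.378, 0.597, -0.378, 0.597]
ft_force: [-0.5, 0.5, -1.5]
grip_width: 0.407
```

```bash
python3 - <<'E'
from blk import *
p,q=blk(); save(p,'u_s.png'); save(q,'u_t.png'); P=pts(q)
F=[]
for i in range(8):
    camera("top"); F.append(monitor.get_obs()["ft_force"])
print(np.mean(F,0).round(2))
a=p["color"][120:270,270:430,::-1]; b=q["color"][190:310,190:350,::-1]
cv2.imwrite("pics/u.png",np.hstack([cv2.resize(a,(400,400),interpolation=3),cv2.resize(b,(400,400),interpolation=3)]))
E
```

```text
[ 0.5483 -0.0353  0.2586] [-0.5  0.5 -1.5] [ 0.01 -0.01 -0.02]
n 291 theta 0.711 face a at z0 -0.0165 zrange [-0.036  0.018]
top pts 487 [[0.03, 0.0, 0.645], [0.032, 0.013, 0.64], [0.034, 0.001, 0.648], [0.036, -0.002, 0.654], [0.038, -0.008, 0.656], [0.04, -0.004, 0.655], [0.042, -0.01, 0.654], [0.044, -0.018, 0.65], [0.047, 0.017, 0.657], [0.049, -0.005, 0.657], [0.052, 0.02, 0.659], [0.056, 0.018, 0.66], [0.062, 0.019, 0.656]]
[ 0.17 -0.05 -1.78]
```

View pics/u.png

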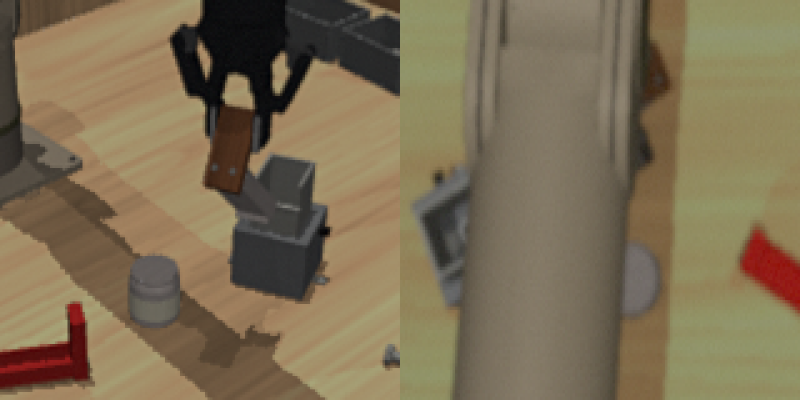

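The wrist weight dropped by about 0.7 N (four nuts ≈ 0.67 N), so the chute is empty. Next I go back to the free spot where it stood.

step_arm(
  increments=[
    [0,0.002,-0.012,0,0],
    [0,0.004,-0.022,0,0],
    [0,0.004,-0.028,0,0],
    [0,0.005,-0.028,0,0],
    [0,0.005,-0.028,0,0],
    [0,0.005,-0.028,-0.01,0],
    [0,0.005,-0.028,-0.015,0],
    [0,0.005,-0.028,-0.02,0],
    [0,0.004,-0.028,-0.02,0],
    [0,0.002,-0.016,-0.02,0],
    [0,0.001,-0.008,-0.015,0],
    [0,0,0,-0.01,0],
  ],
)

```text
clock: 25.93
position: [0.589, -0.2899, 0.1463]
ee_rot: [0.378, 0.598, -0.379, 0.597]
ft_force: [0.2, -0.5, -2.5]
grip_width: 0.401
```

```bash
python3 - <<'E'
from blk import *
p,q=blk(); save(p,'v_s.png'); save(q,'v_t.png'); P=pts(q)
f=np.array([-.426,.905]); C=np.array([.466,.136]); d=P[...,:2]-C; a=d@f; b=d@np.array([-.905,-.426])
m=(q["range_z"]>0)&(abs(a)<.024)&(abs(b)<.02); print("inside hopper z",np.percentile(P[m][:,2],[5,25,50,75,95]).round(3),m.sum())
b_=q["color"][225:295,175:268,::-1]
cv2.imwrite("pics/v.png",np.hstack([cv2.resize(b_,(400,400),interpolation=3),cv2.resize(p["color"][200:350,210:370,::-1],(400,400),interpolation=3)]))
for n,x in(("s",p),("t",q)):
    print(n,[(round(r['p'],2),np.round(r['centre']),pts(x)[r['region']].mean(0).round(3)) for r in regions_of(x,'nut0')])
E
```

```text
[ 0.589  -0.2899  0.1463] [ 0.2 -0.5 -2.5] [-0.03 -0.02  0.01]
n 363 theta 0.726 face a at z0 -0.0167 zrange [-0.034  0.018]
top pts 1024 [[0.03, 0.001, 0.55], [0.037, 0.007, 0.552], [0.043, 0.001, 0.55], [0.05, 0.002, 0.551], [0.056, -0.007, 0.55], [0.062, -0.006, 0.55], [0.068, -0.013, 0.549], [0.074, -0.01, 0.547], [0.081, -0.003, 0.544], [0.089, 0.013, 0.561], [0.099, 0.011, 0.556], [0.112, 0.012, 0.555], [0.138, 0.018, 0.546]]
inside hopper z [0.002 0.005 0.008 0.014 0.019] 138
s [(0.44, array([308., 404.]), array([ 0.766, -0.093,  0.009])), (0.41, array([334., 345.]), array([ 0.753, -0.294,  0.054]))]
t [(0.49, array([259., 210.]), array([0.458, 0.165, 0.015]))]
```

View pics/v.png

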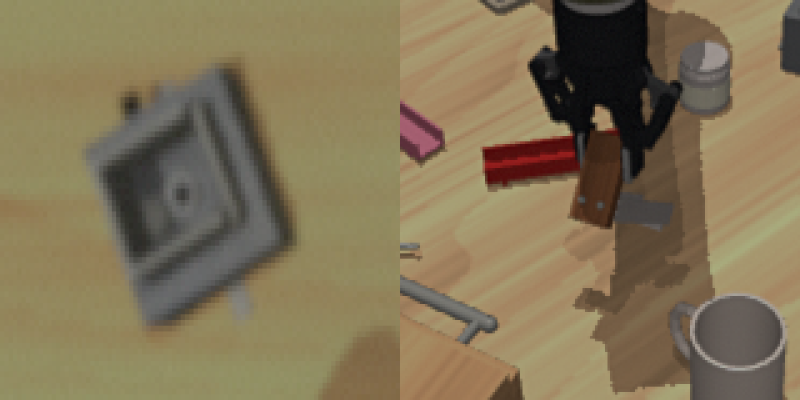

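Hopper interior shows a nut at crop (182,195), with depths of 2–19 mm above the bench, so the nuts are inside. Now I lower the chute nose first; the bench will turn it level in the loosened grip.

step_arm(
  increments=[
    [0,0,0,-0.01,0],
    [0,0,0,-0.008,0],
    [0,0,0,-0.003,0],
    [0,0,0,0,0],
  ],
  force=20,
)

```text
clock: 26.47
position: [0.5897, -0.2876, 0.1263]
ee_rot: [0.378, 0.598, -0.378, 0.597]
ft_force: [-0.3, 0.3, -1.5]
grip_width: 0.407
```

step_arm(
  increments=[
    [0,0,0,-0.003,0],
    [0,0,0,-0.003,0],
    [0,0,0,0,0],
  ],
)

```text
clock: 26.72
position: [0.5905, -0.289, 0.1219]
ee_rot: [0.378, 0.597, -0.378, 0.598]
ft_force: [1.1, -0.3, 3.1]
grip_width: 0.407
```

step_arm(
  increments=[
    [0,0.0019,-0.004,-0.0025,0],
    [0,0.0019,-0.004,-0.0025,0],
    [0,0,0,0,0],
  ],
)

```text
clock: 26.97
position: [0.5944, -0.2966, 0.1168]
ee_rot: [0.378, 0.597, -0.378, 0.598]
ft_force: [0.3, 1.5, 7.0]
grip_width: 0.405
```

step_arm(
  increments=[
    [0,0.0018,-0.0038,-0.0027,0],
    [0,0.0018,-0.0038,-0.0027,0],
    [0,0,0,0,0],
  ],
)

```text
clock: 27.22
position: [0.598, -0.3044, 0.1112]
ee_rot: [0.378, 0.597, -0.378, 0.598]
ft_force: [1.1, 1.0, 4.8]
grip_width: 0.407
```

```bash
python3 -c "
from blk import *
blk()" | grep -v top
```

```text
[ 0.598  -0.3044  0.1112] [1.1 1.  4.8] [ 0.72 -0.02 -0.06]
n 369 theta 0.608 face a at z0 -0.0147 zrange [-0.041  0.018]
```

step_arm(
  increments=[
    [0,0.0017,-0.0036,-0.0031,0],
    [0,0.0017,-0.0036,-0.0032,0],
    [0,0.0017,-0.0036,-0.0033,0],
    [0,0.0016,-0.0034,-0.0034,0],
    [0,0.0016,-0.0034,-0.0035,0],
    [0,0,0,0,0],
  ],
)

```text
clock: 27.82
position: [0.6061, -0.3223, 0.0945]
ee_rot: [0.378, 0.597, -0.378, 0.598]
ft_force: [1.9, -0.4, 4.7]
grip_width: 0.403
```

step_arm(
  increments=[
    [0,0.0015,-0.0032,-0.0036,0],
    [0,0.0015,-0.0032,-0.0037,0],
    [0,0.0014,-0.003,-0.0038,0],
    [0,0.0014,-0.003,-0.0038,0],
    [0,0,0,0,0],
  ],
)

```text
clock: 28.23
position: [0.6117, -0.3345, 0.0795]
ee_rot: [0.378, 0.597, -0.378, 0.598]
ft_force: [1.2, -1.3, 3.3]
grip_width: 0.404
```

```bash
python3 -c "
from blk import *
blk()" | grep -v top
```

```text
[ 0.6117 -0.3345  0.0795] [ 1.2 -1.3  3.3] [ 0.2  -0.19 -0.06]
n 339 theta 0.342 face a at z0 -0.0113 zrange [-0.049  0.019]
```

step_arm(
  increments=[
    [0,0.0013,-0.0027,-0.0039,0],
    [0,0.0013,-0.0027,-0.004,0],
    [0,0.0011,-0.0024,-0.004,0],
    [0,0.0011,-0.0024,-0.004,0],
    [0,0.001,-0.0021,-0.004,0],
    [0,0,0,0,0],
  ],
)

```text
clock: 28.83
position: [0.6179, -0.3475, 0.0602]
ee_rot: [0.378, 0.597, -0.378, 0.598]
ft_force: [2.8, -2.8, 7.6]
grip_width: 0.4
```

step_arm(
  increments=[
    [0,0.0009,-0.0019,-0.004,0],
    [0,0.0008,-0.0018,-0.004,0],
    [0,0.0008,-0.0016,-0.004,0],
    [0,0,0,0,0],
  ],
)

```text
clock: 29.17
position: [0.6205, -0.3531, 0.0483]
ee_rot: [0.378, 0.596, -0.378, 0.599]
ft_force: [2.0, -3.7, 6.7]
grip_width: 0.406
```

```bash
python3 -c "
from blk import *
blk()" | grep -v top
```

```text
[ 0.6205 -0.3531  0.0483] [ 2.  -3.7  6.7] [-0.19 -0.29  0.  ]
n 268 theta 0.096 face a at z0 -0.0096 zrange [-0.052  0.02 ]
```

step_arm(
  increments=[
    [0,0.0006,-0.0013,-0.004,0],
    [0,0.0005,-0.001,-0.003,0],
    [0,0,0,-0.002,0],
    [0,0,0,0,0],
  ],
)

```text
clock: 29.6
position: [0.6216, -0.3553, 0.0398]
ee_rot: [0.378, 0.596, -0.378, 0.599]
ft_force: [2.6, -4.3, 10.1]
grip_width: 0.401
```

step_arm(
  increments=[
    [0,0,0,-0.001,0],
    [0,0,0,-0.001,0],
    [0,0,0,0,0],
  ],
)

```text
clock: 29.85
position: [0.6213, -0.3548, 0.0374]
ee_rot: [0.378, 0.597, -0.378, 0.598]
ft_force: [2.4, -4.4, 7.5]
grip_width: 0.406
```

```bash
python3 -c "
from blk import *
blk()" | grep -v top
```

```text
[ 0.6213 -0.3548  0.0374] [ 2.4 -4.4  7.5] [-0.41  0.   -0.04]
n 83 theta 0.44 face a at z0 -0.0091 zrange [-0.058  0.019]
```

step_arm(
  increments=[
    [0,0,0,-0.001,0],
    [0,0,0,-0.001,0],
    [0,0,0,0,0],
  ],
)

```text
clock: 30.2
position: [0.6213, -0.3548, 0.0373]
ee_rot: [0.378, 0.597, -0.378, 0.598]
ft_force: [-5.1, 1.2, 21.6]
grip_width: 0.41
```

step_arm(
  increments=[
    [0.036,0,0,0,0],
    [0.038,0,0,0,0],
    [0.042,0,0,0,0],
    [0.05,0,0,0,0],
    [0.07,0,0,0,0],
    [0.085,0,0,0,0],
    [0.085,0,0,0,0],
    [0.085,0,0,0,0],
    [0.085,0,0,0,0],
    [0.085,0,0,0,0],
  ],
)

```text
clock: 31.03
position: [0.621, -0.3539, 0.0346]
ee_rot: [0.378, 0.598, -0.378, 0.598]
ft_force: [0.2, -0.4, -0.4]
grip_width: 0.996
```

step_arm(
  increments=[
    [0.085,0,0,0.005,0],
    [0.085,0,0,0.012,0],
    [0.085,0,0,0.02,0],
    [0.085,0,0,0.03,0],
    [0.085,0,0,0.03,0],
    [0.085,0,0,0.03,0],
    [0.085,0,0,0.03,0],
    [0.085,-0.02,0.01,0.02,0],
    [0.085,-0.03,0.02,0,0],
    [0.085,-0.03,0.02,0,0],
    [0.085,0,0,0,0],
    [0.085,0,0,0,0],
  ],
)

```text
clock: 32.03
position: [0.5399, -0.303, 0.213]
ee_rot: [0.379, 0.597, -0.377, 0.598]
ft_force: [1.5, -0.5, 0.8]
grip_width: 0.995
```

```bash
python3 - <<'E'
from h import *
o=monitor.get_obs(); print(o["clock"],o["position"],o["ft_force"])
f=np.array([-.426,.905])
for n in("scene","top"):
    p=camera(n); P=pts(p); save(p,"fin_"+n+".png"); d=P[...,:2]-np.array([.6213,-.3548]); a=d@f; b=d@np.array([-.905,-.426])
    c=p["color"].astype(int)
    m=(p["range_z"]>0)&(abs(b)<.03)&(a>-.02)&(a<.18)&(P[...,2]>.015)&(P[...,2]<.1)
    for lo in np.arange(-.02,.18,.02):
        s=P[m&(a>=lo)&(a<lo+.02)][:,2]
        if len(s)>3: print(n,round(lo,2),len(s),np.percentile(s,[50,95]).round(4))
for r in regions_of(p,"nut0"): print(r["p"],r["centre"],P[r["region"]].mean(0).round(3))
for q in("wrench","offcut","screwdriver","mug","tin","jar","bolt"):
    print(q,[(round(r["p"],2),P[r["region"]][:,:2].mean(0).round(3)) for r in regions_of(p,q)][:2])
s=cv2.imread("pics/fin_scene.png"); cv2.imwrite("pics/fin.png",cv2.resize(s[150:380,200:500],(780,598),interpolation=3))
E
```

```text
32.0333 [ 0.5398767  -0.30300826  0.21298797] [ 1.47472133 -0.49514089  0.76069348]
scene -0.02 351 [0.0513 0.0761]
scene 0.0 68 [0.0588 0.0762]
scene 0.02 22 [0.0235 0.0279]
scene 0.04 36 [0.0244 0.0273]
scene 0.06 41 [0.0233 0.028 ]
scene 0.08 44 [0.0241 0.0272]
scene 0.1 40 [0.0235 0.027 ]
scene 0.12 34 [0.0234 0.0274]
scene 0.14 28 [0.0233 0.0271]
top 0.06 9 [0.0259 0.0316]
top 0.08 15 [0.0239 0.0317]
top 0.1 23 [0.0233 0.0301]
top 0.12 24 [0.0241 0.0281]
top 0.14 20 [0.0252 0.0315]
0.6 [259.8, 216.7] [0.468 0.148 0.016]
wrench [(0.76, array([ 0.758, -0.086]))]
offcut [(0.65, array([0.743, 0.217]))]
screwdriver [(0.88, array([ 0.325, -0.503]))]
mug [(0.78, array([ 0.752, -0.291])), (0.35, array([ 0.574, -0.25 ]))]
tin [(0.78, array([ 0.425, -0.034]))]
jar [(0.81, array([0.604, 0.422]))]
bolt [(0.48, array([0.676, 0.114])), (0.43, array([ 0.759, -0.086]))]
```

View pics/fin.png

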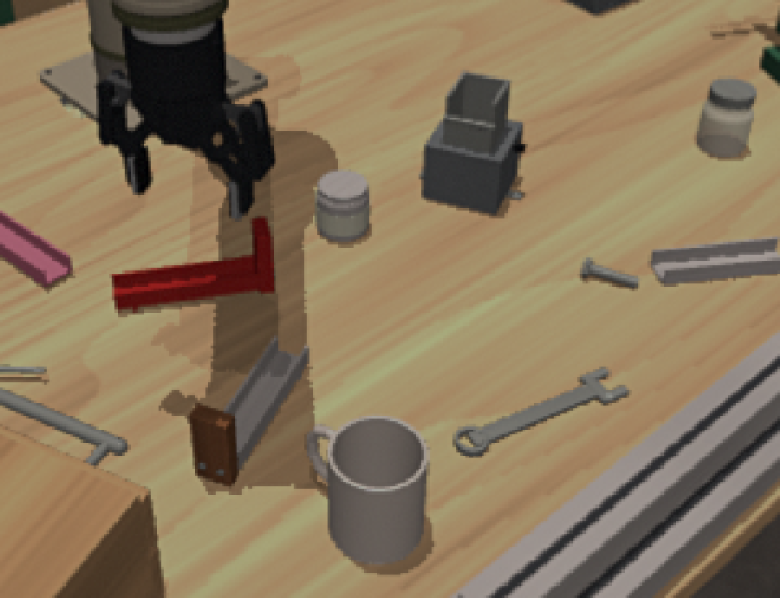

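The chute is standing flat and empty (wall tops level at 26 ± 1 mm along its length), the nuts are in the hopper and the arm is clear. I'm handing in.

```bash
python3 -c "
from workcell import ticket
print(ticket.hand_in())"
```

```text
the job is handed in; nothing more can be done
None
```

I hooked the chute over the rim, tipped it until empty, set it back flat on the bench and handed the job in at about 32 s. The hand-in gives no verdict.

- **Grip:** the moves cannot tilt the tool, so I gripped the block across its width instead of along the chute as the text advises. The rim then turned the chute nose-down in a 20 N grip, and the bench turned it level again.
- **Hooking:** I found the rim top by touch at about 110 mm, which matches the images. The rib was felt against the bar, and the chute stayed level within 0.02 rad or so. The force was about 2–9 N, held for over 0.3 s, within the 12 N limit.
- **Tipping:** at about 0.1 rad the rib slipped up over the bar, so I lifted, backed off and re-seated it. The second try went to 0.72 rad, resting on the rim with about 7–13 N.
- **One disagreement:** late in the tip, the arm position put the rib up to 9 mm too far forward. The block was pivoting about 10 mm higher in the pads than I had assumed, which explains most of it; the rib still pushed back with about 7 N.

**Last checks:**
- **Nuts:** the wrist weight fell by roughly 0.7 N (four nuts weigh about 0.67 N). Depths inside the hopper were 2–19 mm above the bench. I saw only one nut clearly there and saw none elsewhere, so I did not count all four.
- **Chute:** it is empty, with wall tops level near 26 mm along its length, released and clear of the hopper.
- **Bystanders:** all were found again. The offcut was within a few millimetres of its measured start; the rest I judged by eye.

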